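# Lock a pressure gauge into a sleeve coupler

## Task

Fit the pressure gauge to the air manifold: take it out of the wooden holder, stand its plug in the mouth of the upright quick coupler, pull the coupler's sleeve back (down) until the plug drops fully home, then let go so that the sleeve springs all the way up again and locks it. The gauge must end fully home and upright; leave the blank plug in the holder and do not disturb the other things on the bench.

Things in the scene. Friction and masses are not known exactly. Their poses are not given: they have to be found in the camera images.
- manifold: aluminium block fixed to the bench, 100 mm (x) by 150 mm (y) by 40 mm high, with one upright steel quick coupler at its centre (its top 125 mm above the bench) and two low brass blanks (58 mm high) beside it at y = +-55 mm. Origin: centre of the underside, z up
- mouth (a point): centre of the coupler's mouth, on its flat top rim, 125 mm above the bench; z up. The bore is 26 mm wide in a fixed 40 mm tube. Four locking dogs 28 mm below the rim, worked by the sleeve, stop the plug's foot while the sleeve is up: a plug stood in the mouth then rests upright with its collar 14 mm above the rim
- flange (a point): centre of the flat top of the dark sleeve's pull flange, moves with the sleeve; 1.5 mm below the mouth rim when up; z up. Sleeve 54 mm in diameter; flange 76 mm in diameter, 7 mm thick. Its flat ring, radius 21 to 38 mm, can be pressed down from above, for instance by two open fingertips straddling the 40 mm gauge
- sleeve (a joint): travel of the sleeve, m: 0 = up (forward, locked), 0.012 = fully down (back, open) at its stop. A spring returns it: 6 N to start it, 14 N at the stop. Past about 0.008 the dogs clear the plug, which drops the last 14 mm by its own weight till its collar lies on the rim; as the sleeve returns they close in the plug's groove
- holder: pale wooden holder block fixed to the bench, 70 mm (x) by 190 mm (y) by 50 mm high, with two through holes 29 mm wide at y = +47.5 and -47.5 mm, one with the gauge and the other with the blank plug, in either order. Origin: centre of the underside, z up
- gauge: pressure gauge on a quick plug, 71 mm tall, 0.2 kg, plug down, white dial facing up. Origin: centre of the plug's foot, z up. Upwards from it: steel spigot 24 mm in diameter, 42 mm long (foot chamfered to 19 mm, 13 mm neck from 7 to 16.5 mm), collar 36 mm in diameter from 42 to 47 mm, round case 40 mm in diameter from 47 to 71 mm (grip it here)
- collar (a point): on the gauge's axis, at the underside of its collar, 42 mm above the foot; rests on the holder's top at the start and on the mouth rim when fully home; z up
- blank: blank plug, a bystander: the same spigot and collar but with a plain 30 mm steel knob, 65 mm tall and no dial. Origin: centre of its foot, z up
- screwdriver: screwdriver lying on the bench, a bystander; origin on its axis line
- tape: grey roll of tape lying flat, 90 mm wide, 40 mm high, a bystander; origin at the centre of its underside
- oilcan: grey can, 64 mm wide, 150 mm high, a bystander; origin at the centre of its underside
- screwjar: pale jar with a white lid, 72 mm wide, 90 mm high, a bystander; origin at the centre of its underside
- spanner: steel spanner lying flat on the bench, a bystander
- hammer: hammer lying on the bench, a bystander

How it is judged (in metres and radians):
On the way:
1. the sleeve is held back (more than 6 mm down) while the gauge's plug goes fully home in the coupler (value of joint sleeve above 0.006 m and horizontal distance between collar and mouth below 0.004 m and z of collar in the frame of mouth below 0.004 m), for 0.1 s.
At the end, for the whole second after the job is handed in: the gauge stands at rest in the coupler with its collar on the mouth rim (within 3 mm in height and 4 mm sideways, tilted less than 0.1 rad), and the sleeve is back up (within 2 mm of its top position) (value of joint sleeve below 0.002 m and horizontal distance between collar and mouth below 0.004 m and z of collar in the frame of mouth below 0.003 m and angle between gauge's own z axis and vertical below 0.1 rad and linear speed of gauge below 0.02 m/s); the robot touches nothing.
It fails at once if the blank plug is shifted by more than 20 mm (distance of blank from where it was at the start of the episode above 0.02 m).
It fails at once if a bystander (screwdriver, tape, can, jar, spanner, hammer) is shifted by more than 30 mm (distance of any of screwdriver, tape, oilcan, screwjar, spanner, hammer from where it was at the start of the episode above 0.03 m).
It also fails if it takes over 45 s, if anything falls off the work surface, if the arm or the gripper's body presses on something with over 40 N, if the wrist force passes 120 N, or if a joint passes its speed limit or range.

## Robot

A 6-joint arm with a two-finger parallel gripper is mounted at the origin on the work surface. World frame = base frame: x ahead of the robot, y to its left, z up, the work surface at z = 0. Lengths are in m, angles in degrees, forces in N, time in s.
With the tool pointing down it reaches from about 0.4 to 0.825 m from the base axis. Payload 7 kg.
Tool frame: the origin (TCP) lies midway between the tips of the shut fingers; the grasp point (between the pads) lies ctrl.tcp_to_grasp behind it (ctrl.tcp_to_grasp is the distance from the TCP to the grasp point, in m); z points along the fingers, y is the line along which they close (so a half turn about z gives the same grasp; the last joint's range is limited). The gripper opens to 88 mm and grips with 3 to 60 N. Pads are 19 mm wide; open, the fingers measure 130 mm over their backs; the gripper's body (78 mm by 193 mm) begins 47 mm behind the grasp point.
Start: joints at [86.236, 20.546, 0.682, 0, -70.136, -16.507], TCP at [0.234, 0.633, 0.227] pointing down, gripper open.
Joint ranges: [-176.03, 176.03], [-82.01, 121.73], [-58.28, 71.71], [-173.87, 95.51], [-174.79, -0.11], [-173.66, 173.66]. Speed limits (degrees/s): [136.94, 136.94, 172.46, 180, 180, 180].

## Interface

Orientations are given as [roll, pitch, yaw] about the fixed x, y, z axes, in that order (R = Rz(yaw) Ry(pitch) Rx(roll)).
In Python, from plant import ctrl, imaging, close_job gives the robot as it stands.
- The arm moves only by the shell command python3 -m crank 'ROWS'. ROWS is JSON, a list of rows, each a list of 3 entries, a list of its own where there are three numbers: the shift along the world's x, y, z in m, then the turn, a rotation vector about the world's x, y, z in degrees, then the opening, from -1 (shut) to 1 (fully open), so that 0 is half open. A call has 1 to 12 rows; each row shifts and turns the commanded pose from where the row before left it; what a row does not reach is not made up. A row lasts 1/10 s, in which the tool goes at most 50 mm and 8.59 degrees, less where a joint would pass 70% of its speed; a pose out of reach is approached as far as the arm can. A call is refused whole if a number of a shift passes 0.05 or a number of a turn 8.59, either way. A call with a gripper value outside its range is refused whole. The fingers move at their own pace and stop on an object; the grip force is fixed at half the most. Time passes only in rows, so rows that do not move let the fingers close. It gives the time, the measured TCP pose, the force, the opening and the grip force at its end, in the units of the state.
- ctrl.get_obs(): the state, without advancing time (a new reading comes with each control period).
- imaging.snapshot(name): name is "side" or "top" or "wrist"; returns (picture, depth): 400x640x3 uint8, blue, green, red; 400x640 float32, m along the optical axis (not along the pixel's ray), 0 where there is no reading.
- imaging.camera_model(name): a dict with "mtx" (3x3 intrinsics, pixels), "R" (3x3) and "t" (3): a world point X has camera coordinates R X + t. Camera axes: x right, y down, z forward; pixel columns grow to the right and rows downward; lengths in m; the calibration is good to about 2 mm. A picture is of the moment at which its call begins: read the wrist's pose just before it. camera_model takes no time and is no camera call; for the wrist camera it gives the pose at the moment of the call.
- close_job(): hands the job in; it is judged then, once.
The state is a dict: "clock": time; "joint_pos": joint angles; "qvel": joint speeds; "tau": joint torques, N m; "tool_pos": TCP position; "orientation": TCP orientation; "force": force on the tool from outside, world axes, zero at the start; "moment": the same for the moment, N m; "opening": finger opening in m; "gripper_force": force on a finger pad.
Only numpy, scipy, OpenCV 4.12 (cv2) and the standard library are available. Lean on these libraries where they do the work, as an engineer would, in place of code of your own. Each camera call takes 0.05 s, during which the arm holds its last target. There are 200 camera calls.

## Working session

There is one attempt and no reset: what is moved stays moved. The work goes in short steps, Python scripts to look and compute and a shell command to move; the robot and the scene stay as the last step left them, time stands still between calls to the robot, and variables do not carry over. Pictures are saved under pics/ and viewed, at most 10 in all, crops included, and the job is handed in when it is done.

```bash
ls; mkdir -p pics
python3 - <<'E'
from plant import ctrl, imaging
import cv2,numpy as np
print(ctrl.tcp_to_grasp); o=ctrl.get_obs(); print(o)
for n in("top","side"):
    p,d=imaging.snapshot(n); cv2.imwrite(f"pics/{n}0.png",p); np.savez(f"{n}0.npz",p=p,d=d,**imaging.camera_model(n))
    m=imaging.camera_model(n); print(n,m, (d>0).mean())
E
```

```text
pics
0.0188
{'clock': 0.0, 'joint_pos': array([ 8.62362479e+01,  2.05908119e+01,  6.33714984e-01, -2.07482416e-02,
       -7.01345686e+01, -1.65055299e+01]), 'qvel': array([-0.04598811,  0.02717155,  0.0489215 , -0.01800215, -0.09243031,
        0.00881572]), 'tau': array([-2.83019544e-04, -5.82716095e+01,  2.93039292e+01,  6.99648678e+00,
        6.81288730e-03, -1.68359693e-04]), 'tool_pos': array([0.23370953, 0.63273259, 0.22562729]), 'orientation': array([ 1.79906570e+02, -7.34458268e-03, -2.02763421e+01]), 'force': array([0.03642547, 0.45669958, 0.20002824]), 'moment': array([-0.00103241,  0.00361383,  0.0277568 ]), 'gripper_force': 0.0, 'opening': 0.08768219956616588}
top {'mtx': array([[474.16504249,   0.        , 319.61887565],
       [  0.        , 474.16504249, 208.21258084],
       [  0.        ,   0.        ,   1.        ]]), 'R': array([[ 0.01496965, -0.99968033,  0.02037515],
       [-0.98108406, -0.01861842, -0.19268479],
       [ 0.19300255, -0.01710531, -0.98104914]]), 't': array([-0.03004052,  0.60431075,  1.40763457])} 0.99601171875
side {'mtx': array([[396.66637065,   0.        , 319.00135493],
       [  0.        , 396.66637065, 200.88389986],
       [  0.        ,   0.        ,   1.        ]]), 'R': array([[-0.99598226, -0.08752658, -0.01893222],
       [-0.04683225,  0.68929306, -0.72296737],
       [ 0.07632871, -0.71917604, -0.69062273]]), 't': array([0.5890866 , 0.08507403, 1.10152817])} 0.996
```

View pics/top0.png

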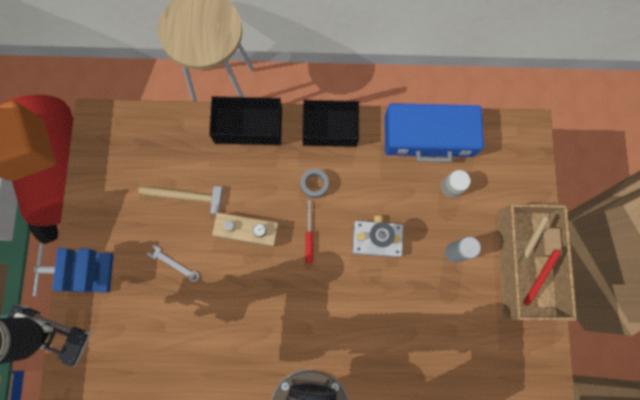

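View pics/side0.png

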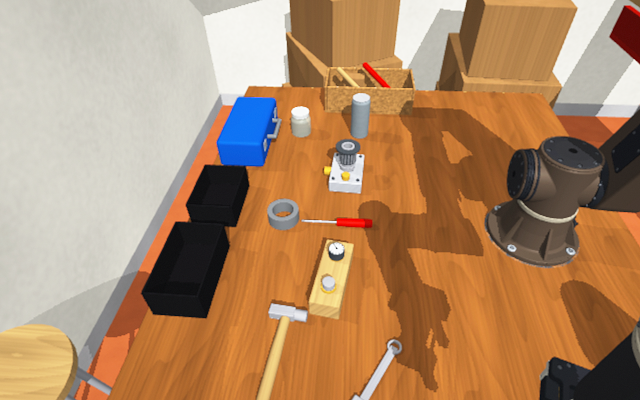

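The top view shows the gauge at (260,230) with a white dial, the blank at (229,226) in the pale holder, and the coupler at (382,234) on the manifold. In the side view the gauge is at (337,250), the blank at (328,284) and the coupler at (348,147).

```bash
cat > h.py <<'E'
import numpy as np,cv2
def cast(m,uv,z):
    uv=np.atleast_2d(np.array(uv,float)); r=np.c_[uv,np.ones(len(uv))]@np.linalg.inv(m["mtx"]).T@m["R"]
    c=-m["R"].T@m["t"]; return c+r*((z-c[2])/r[:,2])[:,None]
def cloud(m,d):
    v,u=np.mgrid[:400,:640]; r=np.stack([u,v,np.ones_like(u)],-1)@np.linalg.inv(m["mtx"]).T*d[...,None]
    return (r-m["t"])@m["R"]
def blobs(mask,minA=30):
    n,l,s,c=cv2.connectedComponentsWithStats(mask.astype(np.uint8)); return [(s[i],c[i]) for i in range(1,n) if s[i][4]>=minA]
E
python3 - <<'E'
from h import *
for n,bx in(("top",dict(g=(205,205,290,255),c=(345,205,410,265))),("side",dict(g=(300,235,365,325),c=(320,130,375,200)))):
    f=np.load(n+"0.npz");P=cloud(f,f["d"]);
    for k,(a,b,c,e) in bx.items():
        Q=P[b:e,a:c]; z=Q[...,2]
        if k=="g":
            m=(z>.071)&(z<.09); print(n,"g",[(s[4],(c0+[a,b]).round(1),cast(f,c0+[a,b],.079).round(4)[0]) for s,c0 in blobs(m)])
            w=(f["p"][b:e,a:c].min(-1)>190)&(z>.06); print(n,"white",[(s[4],cast(f,c0+[a,b],.079).round(4)[0]) for s,c0 in blobs(w,8)])
            m=abs(z-.05)<.006; 
        else:
            m=(z>.117)&(z<.135); print(n,"c",[(s[4],(c0+[a,b]).round(1),cast(f,c0+[a,b],.1237).round(4)[0]) for s,c0 in blobs(m)]); m=abs(z-.04)<.006
        q=Q[m][:,:2].astype(np.float32); print(k,"block top rect",cv2.minAreaRect(q))
E
python3 - <<'E'
import cv2
a=cv2.imread('pics/top0.png')[195:275,200:420]
b=cv2.imread('pics/side0.png')[130:330,280:400]
cv2.imwrite('pics/c1.png',cv2.resize(a,None,fx=3.5,fy=3.5,interpolation=2))
E
```

```text
top g [(np.int32(57), array([228.2, 225.2]), array([0.5433, 0.2557, 0.079 ])), (np.int32(138), array([258.8, 230.1]), array([0.5301, 0.1629, 0.079 ]))]
top white [(np.int32(61), array([0.5318, 0.1641, 0.079 ]))]
g block top rect ((0.5370762944221497, 0.21046096086502075), (0.19051428139209747, 0.07079842686653137), 81.41679382324219)
top c [(np.int32(453), array([381.7, 234.6]), array([ 0.5166, -0.2018,  0.1237]))]
c block top rect ((0.5273556709289551, -0.2025304138660431), (0.15029014647006989, 0.12198511511087418), 86.92304229736328)
side g [(np.int32(191), array([336.6, 248.9]), array([0.5322, 0.1658, 0.079 ])), (np.int32(106), array([328.8, 281.1]), array([0.5447, 0.2608, 0.079 ]))]
side white [(np.int32(128), array([0.5338, 0.1634, 0.079 ])), (np.int32(109), array([0.5454, 0.2627, 0.079 ]))]
g block top rect ((0.539095401763916, 0.2094707190990448), (0.19397442042827606, 0.07055070251226425), 81.63865661621094)
side c [(np.int32(297), array([348.1, 146.2]), array([ 0.5183, -0.1979,  0.1237]))]
c block top rect ((0.5237526893615723, -0.2752646207809448), (0.29921597242355347, 0.11817891150712967), 86.83502197265625)
```

View pics/c1.png

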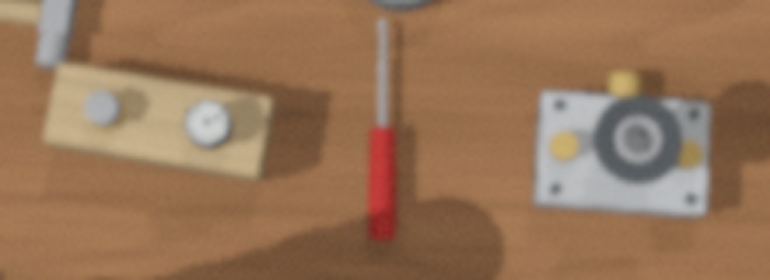

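The crop confirms it: gauge with the white dial on the right of the holder, and the coupler ring at about (382,235) in the full picture. The gauge is near (0.532, 0.164) and the mouth near (0.517, -0.200). I'll move above the gauge.

```bash
python3 -m crank '[[[0.025,-0.039,0],[0,0,0],1],[[0.025,-0.039,0],[0,0,0],1],[[0.025,-0.039,0],[0,0,0],1],[[0.025,-0.039,0],[0,0,0],1],[[0.025,-0.039,0],[0,0,0],1],[[0.025,-0.039,0],[0,0,0],1],[[0.025,-0.039,0],[0,0,0],1],[[0.025,-0.039,0],[0,0,0],1],[[0.025,-0.039,0],[0,0,0],1],[[0.025,-0.039,0],[0,0,0],1],[[0.025,-0.039,0],[0,0,0],1],[[0.025,-0.039,0],[0,0,0],1]]'
python3 -m crank '[[[0,0,0],[0,0,0],1],[[0,0,0],[0,0,0],1]]'
python3 - <<'E'
from plant import ctrl,imaging
import cv2,numpy as np
o=ctrl.get_obs();m=imaging.camera_model("wrist");p,d=imaging.snapshot("wrist")
cv2.imwrite("pics/w1.png",p);np.savez("w1.npz",p=p,d=d,**m);print(o["tool_pos"],o["orientation"],-m["R"].T@m["t"],m["R"],m["mtx"])
E
```

```text
clock: 1.3
tool_pos: [0.5344, 0.1634, 0.2265]
orientation: [180.0, 0.0, -20.3]
force: [0.8, 1.4, 0.3]
opening: 0.0877
gripper_force: 0.0
clock: 1.5
tool_pos: [0.5341, 0.1639, 0.226]
orientation: [180.0, 0.0, -20.4]
force: [0.3, -0.3, 0.8]
opening: 0.0874
gripper_force: 0.0
[0.53406104 0.16388606 0.22602509] [ 1.79961360e+02  4.12521185e-02 -2.04388855e+01] [0.61165395 0.13604816 0.38476446] [[-3.48720859e-01 -9.37226618e-01 -1.70005611e-04]
 [-8.92992917e-01  3.32207419e-01  3.03647625e-01]
 [-2.84530160e-01  1.06040075e-01 -9.52784388e-01]] [[320.96918411   0.         316.21129699]
 [  0.         320.96918411 199.70678974]
 [  0.           0.           1.        ]]
```

View pics/w1.png

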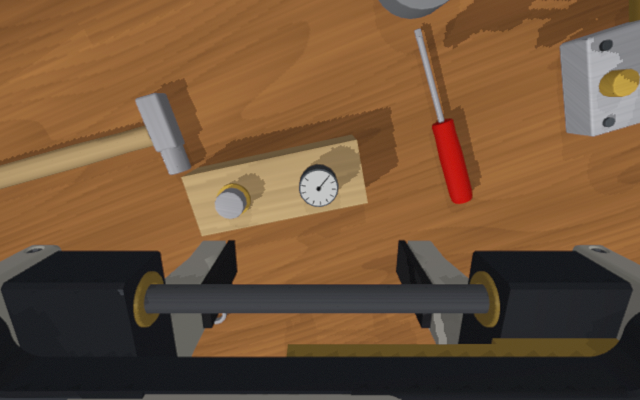

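The wrist view shows the dial at about (319,187), the blank at (232,203), and the fingers at the sides clear of both.

Run:
```python
from h import *
f=np.load("w1.npz");p=f["p"];w=(p.min(-1)>170)&(np.ptp(p.astype(int),axis=-1)<30)
for s,c in blobs(w[150:225,290:350],100):
    print(s,c,cast(f,c+[290,150],.079))
P=cloud(f,f["d"]); Q=P[150:225,290:350];m=(Q[...,2]>.07)
for s,c in blobs(m): print(s,cast(f,c+[290,150],.079)); 
print(np.median(Q[m],0),np.ptp(Q[m],axis=0))
```

```text
[ 11  21  36  34 827] [28.10036276 37.58645707] [[0.53147145 0.16394642 0.079     ]]
[   9   16   40   41 1278] [[0.5325914  0.16324242 0.079     ]]
[0.53319846 0.16294673 0.08010626] [0.09942179 0.04719513 0.31474334]
```

```bash
python3 -m crank '[[[-0.002,0,-0.04],[0,0,0],0.5],[[0,0,-0.04],[0,0,0],0.5],[[0,0,-0.04],[0,0,0],0.5],[[0,0,-0.03],[0,0,0],0.5],[[0,0,-0.015],[0,0,0],0.5],[[0,0,-0.006],[0,0,0],0.5],[[0,0,0],[0,0,0],0.5],[[0,0,0],[0,0,0],0.5]]'
python3 -m crank '[[[0,0,0],[0,0,0],-1],[[0,0,0],[0,0,0],-1],[[0,0,0],[0,0,0],-1],[[0,0,0],[0,0,0],-1],[[0,0,0],[0,0,0],-1],[[0,0,0],[0,0,0],-1]]'
```

```text
clock: 2.35
tool_pos: [0.5323, 0.1661, 0.0565]
orientation: [-179.9, -0.1, -20.2]
force: [-0.1, -0.5, 0.7]
opening: 0.0656
gripper_force: 0.0
clock: 2.95
tool_pos: [0.5318, 0.1649, 0.0559]
orientation: [180.0, -0.0, -20.3]
force: [-2.9, -1.2, 5.4]
opening: 0.0396
gripper_force: 30.0
```

```bash
python3 -m crank '[[[0,0,0.01],[0,0,0],-1],[[0,0,0.03],[0,0,0],-1],[[0,0,0.04],[0,0,0],-1],[[0,0,0.04],[0,0,0],-1],[[0,0,0.03],[0,0,0],-1],[[0,0,0.01],[0,0,0],-1]]'
python3 -m crank '[[[-0.004,-0.02,0],[0,0,0],-1],[[-0.007,-0.035,0],[0,0,0],-1],[[-0.007,-0.035,0],[0,0,0],-1],[[-0.007,-0.035,0],[0,0,0],-1],[[-0.007,-0.035,0],[0,0,0],-1],[[-0.007,-0.035,0],[0,0,0],-1],[[-0.007,-0.035,0],[0,0,0],-1],[[-0.007,-0.035,0],[0,0,0],-1],[[-0.007,-0.035,0],[0,0,0],-1],[[-0.007,-0.03,0],[0,0,0],-1],[[-0.004,-0.015,0],[0,0,0],-1],[[0,0,0],[0,0,0],-1]]'
python3 -m crank '[[[0,0,0],[0,0,0],-1],[[0,0,0],[0,0,0],-1]]'
python3 - <<'E'
from plant import ctrl,imaging
import cv2,numpy as np
o=ctrl.get_obs();m=imaging.camera_model("wrist");p,d=imaging.snapshot("wrist")
cv2.imwrite("pics/w2.png",p);np.savez("w2.npz",p=p,d=d,tp=o["tool_pos"],**m);print(o["tool_pos"],o["orientation"],o["opening"])
E
```

```text
clock: 3.55
tool_pos: [0.5332, 0.166, 0.2196]
orientation: [-179.7, -0.2, -20.3]
force: [-0.0, 0.0, -2.1]
opening: 0.0395
gripper_force: 30.0
clock: 4.75
tool_pos: [0.4589, -0.1815, 0.214]
orientation: [180.0, 0.2, -20.4]
force: [0.0, -0.7, -1.8]
opening: 0.039
gripper_force: 30.0
clock: 4.95
tool_pos: [0.4606, -0.1794, 0.215]
orientation: [180.0, 0.1, -20.3]
force: [0.2, -1.4, -1.9]
opening: 0.0392
gripper_force: 30.0
[ 0.4605597  -0.17940175  0.21495869] [ 1.79995308e+02  5.78134081e-02 -2.02630270e+01] 0.03915007778141277
```

View pics/w2.png

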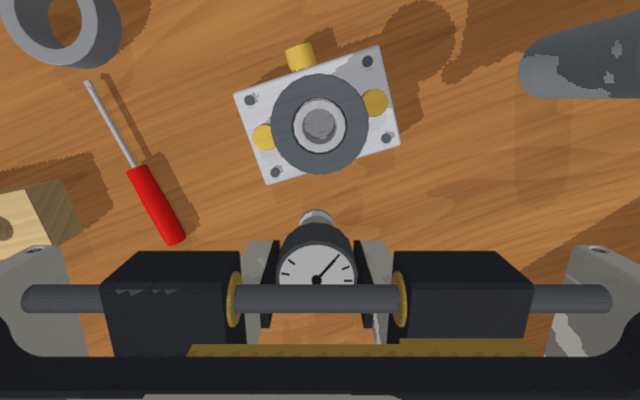

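The wrist view shows the coupler rim ring at about (319,125), with the dark flange around it. The held gauge's dial is at about (317,262), upright between the pads.

Run:
```python
from h import *
f=np.load("w2.npz");p=f["p"];tp=f["tp"]; hsv=cv2.cvtColor(p,cv2.COLOR_BGR2HSV)
P=cloud(f,f["d"])
def fit(X):
    A=np.c_[2*X[:,:2],np.ones(len(X))]; s=np.linalg.lstsq(A,(X[:,:2]**2).sum(1),rcond=None)[0]; return s[:2],np.sqrt(s[2]+s[0]**2+s[1]**2)
g=cv2.cvtColor(p,cv2.COLOR_BGR2GRAY)
print(g[125,262:376:2],P[125,262:376:4,2].round(3))
def outline(c,img,th,rmin,rmax,sign):
    out=[]
    for a in np.linspace(0,2*np.pi,90,endpoint=False):
        r=np.arange(rmin,rmax,.5); u=c[0]+r*np.cos(a);v=c[1]+r*np.sin(a)
        y=cv2.remap(img.astype(np.float32),u.astype(np.float32)[None],v.astype(np.float32)[None],1)[0]
        k=np.argmax(sign*np.diff(y)); out.append((u[k]+.25*np.cos(a),v[k]+.25*np.sin(a)))
    return np.array(out)
def robust(X):
    for _ in range(4):
        c,r=fit(X); e=abs(np.hypot(*(X[:,:2]-c).T)-r); X=X[e<=max(.0008,np.quantile(e,.9))]
    return c.round(4),round(r,4),len(X)
for lo,hi,sg,z in((21,33,-1,.125),(42,56,1,.1235),(8,21,1,.125)):
    E=outline((319,124),g,0,lo,hi,sg); print(lo,robust(cast(f,E,z)))
# flange by depth
m=abs(P[...,2]-.1235)<.006; m[230:]=0
for s,c in blobs(m,500): print("flange depth",s,cast(f,c,.1237))
# gauge dial
w=(p.min(-1)>140)&(np.ptp(p.astype(int),axis=-1)<30); w[:236]=0;w[283:]=0;w[:,:270]=0;w[:,365:]=0
cn=max(cv2.findContours(w.astype(np.uint8),0,1)[0],key=len)[:,0]; cn=cn[(cn[:,1]<278)]
z=np.median(P[245:280,290:345,2]); print("dial z",z,"tp",tp)
X=cast(f,cn,tp[2]+.0235); print("dial",robust(X)); 
t=np.deg2rad(-20.3); c=np.array(robust(X)[0])-tp[:2]; print("offset tool x,y",c@[np.cos(t),np.sin(t)],c@[np.sin(t),-np.cos(t)])
```

```text
[151 159 155 118  91  91  91  90  91  92  93  92  91  91  88  55 167 177
 170 166 114 107 124 124 124 123 127 124 125 124 124 124 125 124 126 124
  86 139 178 172 168 153  55  94  90  91  90  91  90  90  90  92  92 119
 185 185 185] [0.059 0.057 0.056 0.125 0.124 0.123 0.124 0.124 0.124 0.125 0.125 0.097
 0.097 0.079 0.079 0.08  0.08  0.079 0.092 0.126 0.125 0.116 0.124 0.125
 0.124 0.124 0.125 0.04  0.039]
21 (array([ 0.5181, -0.2017]), np.float64(0.0197), 89)
42 (array([ 0.518 , -0.2019]), np.float64(0.0375), 89)
8 (array([ 0.518 , -0.2017]), np.float64(0.0131), 90)
flange depth [ 609   14   31   84 1115] [[ 0.48716046 -0.42275359  0.1237    ]]
flange depth [ 271   73   98  101 6756] [[ 0.51983562 -0.20275661  0.1237    ]]
dial z 0.23925938459225124 tp [ 0.4605597  -0.17940175  0.21495869]
dial (array([ 0.4615, -0.1789]), np.float64(0.0165), 114)
offset tool x,y 0.0007078206034188633 -0.000796806921824512
```

```bash
python3 -m crank '[[[0.0185,-0.008,0],[0,0,0],-1],[[0.02,-0.008,0],[0,0,0],-1],[[0.018,-0.007,0],[0,0,0],-1],[[0,0,-0.02],[0,0,0],-1],[[0,0,-0.01],[0,0,0],-1],[[0,0,0],[0,0,0],-1],[[0,0,0],[0,0,0],-1],[[0,0,0],[0,0,0],-1]]'
python3 - <<'E'
from plant import ctrl,imaging
import cv2,numpy as np
o=ctrl.get_obs();print(o["tool_pos"],o["orientation"],o["force"])
for n in("side","wrist"):
    m=imaging.camera_model(n);p,d=imaging.snapshot(n); np.savez(n+"3.npz",p=p,d=d,tp=o["tool_pos"],**m)
    q=cv2.resize(p[90:190,290:410],None,fx=4,fy=4,interpolation=2) if n=="side" else cv2.resize(p[180:300,220:420],None,fx=2.4,fy=2.4)
    cv2.imwrite(f"pics/{n}3.png",q)
a=cv2.imread("pics/side3.png");b=cv2.imread("pics/wrist3.png");c=np.zeros((700,480,3),np.uint8)
c[:400]=a; c[400:688,:480]=b; cv2.imwrite("pics/m3.png",cv2.resize(c,None,fx=.85,fy=.85))
E
```

```text
clock: 5.8
tool_pos: [0.5177, -0.2027, 0.1866]
orientation: [-180.0, -0.1, -20.2]
force: [0.3, -0.1, -1.7]
opening: 0.0396
gripper_force: 30.0
[ 0.51774148 -0.20267034  0.18655447] [-1.79990718e+02 -8.13875704e-02 -2.02335358e+01] [ 0.3355972  -0.11537439 -1.66096488]
```

View pics/m3.png

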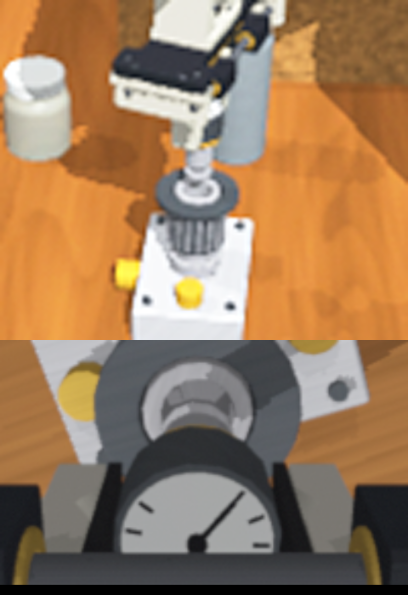

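The side and wrist views show the spigot upright and centred over the rim, so I'll descend gently.

```bash
python3 -m crank '[[[-0.0005,0.0005,-0.005],[0,0,0],-1],[[0,0,-0.006],[0,0,0],-1],[[0,0,-0.006],[0,0,0],-1],[[0,0,-0.004],[0,0,0],-1],[[0,0,0],[0,0,0],-1],[[0,0,0],[0,0,0],-1]]'
```

```text
clock: 6.5
tool_pos: [0.5168, -0.2024, 0.1644]
orientation: [180.0, 0.0, -20.3]
force: [0.5, 0.3, -2.5]
opening: 0.0394
gripper_force: 30.0
```

```bash
python3 -m crank '[[[0,0,-0.005],[0,0,0],-1],[[0,0,-0.005],[0,0,0],-1],[[0,0,-0.004],[0,0,0],-1],[[0,0,-0.003],[0,0,0],-1],[[0,0,0],[0,0,0],-1],[[0,0,0],[0,0,0],-1]]'
```

```text
clock: 7.1
tool_pos: [0.5169, -0.2023, 0.1475]
orientation: [180.0, 0.0, -20.3]
force: [0.8, 1.1, -2.5]
opening: 0.0395
gripper_force: 30.0
```

```bash
python3 -m crank '[[[0,0,0],[0,0,0],0.18],[[0,0,0],[0,0,0],0.18],[[0,0,0],[0,0,0],0.18],[[0,0,0],[0,0,0],0.18],[[0,0,-0.01],[0,0,0],0.18],[[0,0,-0.01],[0,0,0],0.18],[[0,0,0],[0,0,0],0.18],[[0,0,0],[0,0,0],0.18]]'
python3 - <<'E'
from plant import ctrl,imaging
import cv2,numpy as np
n="side";m=imaging.camera_model(n);p,d=imaging.snapshot(n); np.savez(n+"4.npz",p=p,d=d,**m)
a=cv2.resize(p[90:190,290:410],None,fx=4,fy=4,interpolation=2);q,_=imaging.snapshot("wrist")
b=cv2.resize(q[180:320,220:420],None,fx=2.4,fy=2.4);c=np.zeros((736,480,3),np.uint8)
c[:400]=a; c[400:736]=b; cv2.imwrite("pics/m4.png",cv2.resize(c,None,fx=.8,fy=.8))
E
```

```text
clock: 7.9
tool_pos: [0.5165, -0.2023, 0.1269]
orientation: [180.0, 0.1, -20.3]
force: [-0.1, -0.7, 0.5]
opening: 0.0517
gripper_force: 0.0
```

View pics/m4.png

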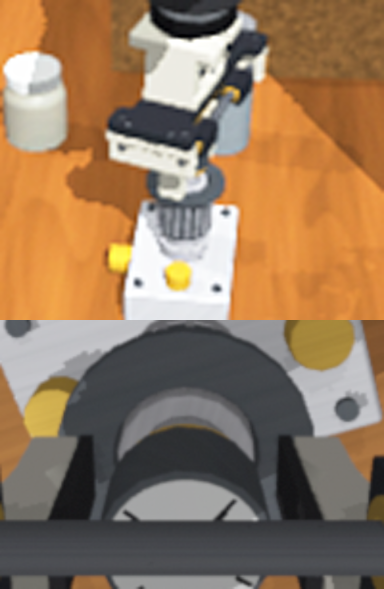

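The gauge stands upright in the mouth, with the fingertips straddling it over the flange. Next I'll press the sleeve down.

```bash
python3 -m crank '[[[0.001,0.0005,-0.003],[0,0,0],0.18],[[0,0,-0.003],[0,0,0],0.18],[[0,0,-0.003],[0,0,0],0.18],[[0,0,-0.003],[0,0,0],0.18],[[0,0,-0.002],[0,0,0],0.18],[[0,0,0],[0,0,0],0.18],[[0,0,0],[0,0,0],0.18],[[0,0,0],[0,0,0],0.18],[[0,0,0],[0,0,0],0.18]]'
python3 - <<'E'
from plant import ctrl,imaging
from h import *
n="wrist";m=imaging.camera_model(n);p,d=imaging.snapshot(n);P=cloud(m,d)
w=(P[...,2]>.13)&(P[...,2]<.19);w[:,:270]=0;w[:,370:]=0;w[:230]=0;w[268:]=0
print(np.median(P[w],0) if w.any() else 0,w.sum(),ctrl.get_obs()["tool_pos"])
cv2.imwrite("pics/m5.png",p)
E
```

```text
clock: 8.9
tool_pos: [0.5185, -0.2018, 0.1149]
orientation: [-180.0, -0.1, -20.2]
force: [-2.7, 3.0, 11.3]
opening: 0.0519
gripper_force: 5.5
[ 0.53491993 -0.20915292  0.14618469] 1958 [ 0.51848644 -0.20186898  0.1149538 ]
```

```bash
python3 -m crank '[[[0,0,-0.002],[0,0,0],0.18],[[0,0,-0.002],[0,0,0],0.18],[[0,0,0],[0,0,0],0.18],[[0,0,0],[0,0,0],0.18],[[0,0,0],[0,0,0],0.18],[[0,0,0],[0,0,0],0.18]]'
python3 - <<'E'
from plant import ctrl,imaging
from h import *
n="wrist";m=imaging.camera_model(n);p,d=imaging.snapshot(n);P=cloud(m,d)
print(P[200:320:6,300,2].round(3),ctrl.get_obs()["tool_pos"])
cv2.imwrite("pics/m6.png",p[160:340,170:470])
E
```

```text
clock: 9.55
tool_pos: [0.5185, -0.2019, 0.1117]
orientation: [-180.0, -0.1, -20.2]
force: [-5.4, 4.1, 17.9]
opening: 0.0516
gripper_force: 8.8
[0.112 0.112 0.113 0.113 0.107 0.116 0.125 0.126 0.136 0.142 0.149 0.153
 0.155 0.157 0.191 0.193 0.195 0.197 0.196 0.156] [ 0.51851831 -0.20187154  0.11171273]
```

View pics/m6.png

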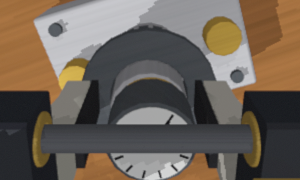

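The gauge has dropped home: the dial is at about z = 0.155, the flange at 0.112, and the collar on the rim. I'll let the sleeve rise and retreat.

```bash
python3 -m crank '[[[0,0,0.004],[0,0,0],0.18],[[0,0,0.006],[0,0,0],0.18],[[0,0,0.01],[0,0,0],0.18],[[0,0,0.02],[0,0,0],0.4],[[0,0,0.03],[0,0,0],0.4],[[0,0,0.03],[0,0,0],0.4],[[0,0,0.03],[0,0,0],0.4],[[-0.04,0.015,0],[0,0,0],0.4],[[-0.03,0.01,0],[0,0,0],0.4],[[0,0,0],[0,0,0],0.4],[[0,0,0],[0,0,0],0.4],[[0,0,0],[0,0,0],0.4]]'
python3 - <<'E'
from plant import ctrl,imaging
from h import *
n="wrist";m=imaging.camera_model(n);p,d=imaging.snapshot(n);P=cloud(m,d);cv2.imwrite("pics/m7.png",p)
z=P[...,2]; k=(np.hypot(P[...,0]-.518,P[...,1]+.2018))
print("dial",np.median(z[k<.015]),"flange",np.median(z[(k>.028)&(k<.035)]))
w=(p.min(-1)>140)&(np.ptp(p.astype(int),axis=-1)<30)&(k<.025)&(z>.14)
for s,c in blobs(w,100): print(s,cast(m,c,.153))
E
```

```text
clock: 10.8
tool_pos: [0.4485, -0.1769, 0.2397]
orientation: [-180.0, -0.0, -20.3]
force: [0.2, 0.1, -0.0]
opening: 0.0615
gripper_force: 0.0
dial 0.15614846779582597 flange 0.12416695247016422
[ 294   85   49   51 1857] [[ 0.51766413 -0.20244834  0.153     ]]
```

View pics/m7.png

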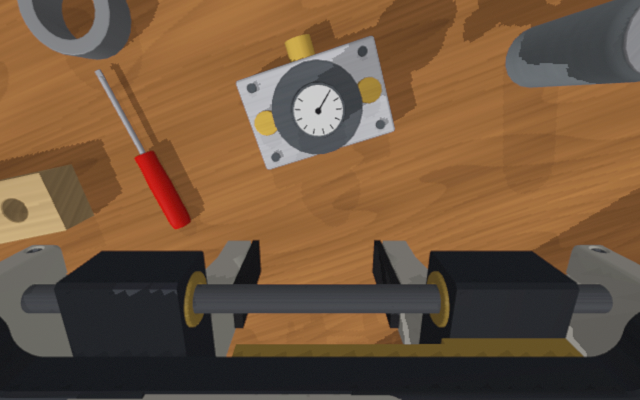

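The gauge is home, with the dial at (318,110) centred in the flange. The flange is back up at z = 0.124, and the robot is clear.

```bash
python3 -c "
from plant import close_job
print(close_job())"
```

```text
the job is handed in; nothing more can be done
None
```

I fitted the gauge in the coupler, and my last wrist view showed it fully home and upright with the sleeve sprung back up (flange at z = 0.124 m) and the robot clear; I handed the job in at about 11 s, and no verdict was returned.

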